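# Mix the reagent bottle, then fetch the test plate from the flap case

## Robot

A 6-joint arm with a two-finger parallel gripper is mounted at the origin on the work surface. World frame = base frame: x ahead of the robot, y to its left, z up, the work surface at z = 0. Lengths are in m, angles in rad, forces in N, time in s.
With the tool pointing down it reaches from about 0.4 to 0.825 m from the base axis. Payload 7 kg.
Tool frame: the origin (TCP) lies midway between the tips of the shut fingers; the grasp point (between the pads) lies 19 mm behind it; z points along the fingers, y is the direction in which the jaws open and shut (so a half turn about z gives the same grasp; the last joint's range is limited). The gripper opens to 85 mm and grips with 20 to 120 N. Pads are 22 mm wide; open, the fingers measure 114 mm over their backs; the gripper's body (76 mm by 85 mm) begins 54 mm behind the grasp point. The pads swing forward as they close: fully open they stand 13 mm farther back than shut.
Start: joints at [-1.03, 0.359, 0.012, 0, -1.224, -0.288], TCP at [0.169, -0.654, 0.231] pointing down, gripper open.
Joint ranges: [-3.07, 3.07], [-1.43, 2.12], [-1.02, 1.25], [-3.03, 1.67], [-3.05, -0], [-3.03, 3.03]. Speed limits (rad/s): [2.39, 2.39, 3.01, 3.14, 3.14, 3.14].

## Interface

Orientations are given as a rotation vector (axis times angle).
In Python, from rig import r gives the robot as it stands.
- The arm moves only by the tool arm_command, never from a script. Its argument "moves" is a list of rows, each a list of 2 entries, a list of its own where there are three numbers: the shift along the tool's x, y, z in m, then the turn, a rotation vector about the tool's x, y, z in degrees. In form: [[[dx, dy, dz], [wx, wy, wz]], ...]. A call has exactly 5 rows; each row is the pose to reach, as a shift and turn from the pose commanded when the call began, along the tool's axes at that moment; what a row does not reach only later rows make up. A row lasts 1/8 s, in which the tool goes at most 62.5 mm and 10.7 degrees, less where a joint would pass 70% of its speed; a pose out of reach is approached as far as the arm can. A call with a gripper value outside its range is refused whole. "fingers" is the opening in per cent of the stroke, from 0 (shut) to 100 (fully open), set as the call begins (left out, the last holds). The fingers move at their own pace and stop on an object; "newtons" is the grip in N (left out, the last holds). Time passes only in rows, so rows that repeat a pose let the fingers close, or fill a call up. It gives the time, the measured TCP pose, the force and the opening at its end, in the units of the state.
- r.state(): the state, without advancing time (a new reading comes with each control period).
- r.get_image(name): name is "side" or "top" or "wrist"; returns the picture (400x640x3 uint8, blue, green, red); there is no depth.
- r.camera_params(name): a dict with "fx", "fy", "cx", "cy" (pixels), "view" (4x4, takes a point from world to camera coordinates); the wrist camera has in their place "mount" (4x4, takes a point from camera to tool coordinates, whose origin is the TCP and whose axes are the flange's). Camera axes: x right, y down, z forward; pixel columns grow to the right and rows downward; lengths in m; the calibration is good to about 2 mm. A picture is of the moment at which its call begins: read the wrist's pose just before it. camera_params takes no time and is no camera call.
- r.job_done(): hands the job in, once; it reports no verdict.
The state is a dict: "clock": time; "q": joint angles; "qvel": joint speeds; "effort": joint torques, N m; "position": TCP position; "ee_rot": TCP orientation; "wrist_force": force on the tool from outside, world axes, zero at the start; "moment": the same for the moment, N m; "opening": opening from 0.0 (shut) to 1.0 (fully open).
Only numpy, scipy, OpenCV 4.12 (cv2) and the standard library are available. Lean on these libraries where they do the work, as an engineer would, in place of code of your own. Each camera call takes 0.05 s, during which the arm holds its last target. There are 200 camera calls.

## Task

Get the blood-group test ready: press the amber reagent bottle, upright, down onto the middle of the mixer's round black pad until the sprung pad is fully down, keep it down for about a second, then stand the bottle back upright near the middle of the green coaster and let go of it. Next lift the pale blue case's flap (the one with the orange handle) until it stands up and stays open by itself, and draw out the test plate hidden underneath. Finish while still holding the plate in the gripper: upright and motionless about 10 cm above the middle of the light pad, its long edge in line with the pad's long edge, with the bottle, the tube rack, the jar and the carton all left standing where they belong.

Things in the scene. Friction and masses are not known exactly. Their poses are not given: they have to be found in the camera images.
- bottle: closed amber glass bottle, 126 mm tall, 0.12 kg nominal: straight round body 40 mm in diameter from its foot to 95 mm up, then a shoulder and a white screw cap 29 mm in diameter from 104 to 126 mm. Origin at the centre of its underside, z up the bottle. Starts upright on the coaster.
- coaster: green plastic disc, 90 mm in diameter, 4 mm thick, fixed on the table. Origin at the centre of its underside, so its top is at z = 4 mm.
- mixer: white table mixer, 124 x 124 mm foot, housing top 67 mm above the table, with a grey collar 76 mm in diameter up to 72 mm and the sprung pad above it. Fixed on the table. Origin at the centre of its underside.
- pad_top (a point): centre of the top face of the mixer's round black rubber pad (flat, 64 mm in diameter); 90 mm above the table when the pad is up; it moves with the pad.
- mixer_pad (a joint): travel of the mixer's sprung pad in m: 0 up, 0.008 fully down (hard stop). It starts to move at about 3 N, is fully down at about 10 N, and springs back up.
- case: pale blue plastic case, open-topped box 140 mm (its x) by 160 mm (its y) by 75 mm tall, walls 6 mm, floor 5 mm, fixed on the table. Origin at the centre of its underside. The flap covers it and is hinged along its far (+x) edge. Inside, a blue slot 11 mm wide and 92 mm long, along x, 16 mm high above the floor, centred 10 mm to the -x side of the case centre, holds the plate on edge.
- flap (a joint): angle of the case's flap in rad: 0 shut, 1.57 straight up, 1.9 stop. Stiff hinge: the flap stays at whatever angle it is left; about 2.5 N at the handle moves it.
- flap_handle (a point): middle of the flap's orange handle bar: 16 mm in diameter, 30 mm long along the hinge line (case y), carried on a stem 8 mm (x) by 16 mm (y); its centre is 28 mm above the flap's upper face, 109 mm above the table and 53 mm to the -x side of the case centre when the flap is shut. It moves with the flap; its axes turn with the flap. The flap is 6 mm thick, reaches 156 mm from the hinge line (31 mm beyond the handle's middle) and is 164 mm wide.
- flap_hinge (a point): middle of the flap's hinge line, 75 mm above the table and 72 mm to the +x side of the case centre; the line runs along case y. The handle moves on an arc about this line, up and then towards +x.
- plate: test plate, 80 mm long (its x), 8 mm thick (its y), 60 mm tall (its z), 50 g: grey with red and yellow round wells on its two faces and a blue band along the top edge. Origin at the centre of its bottom edge. It starts hidden under the flap, standing upright in the case's slot on the case floor, length along case x, so its top edge is 65 mm above the table (10 mm below the case's rim).
- light_pad: flat light pad with a bright white face in a black frame, 180 mm (its x, the long edge) by 120 mm (y), 11.5 mm thick, fixed on the table. Origin at the centre of its underside.
- tube_rack: bystander: red rack full of capped tubes, 70 x 160 mm, 106 mm tall. Origin at the centre of its underside.
- jar: bystander: jar with a white cap, 56 mm in diameter, 70 mm tall. Origin at the centre of its underside.
- carton: bystander: white carton with a blue band, 70 x 90 mm, 65 mm tall, with a raised paper lid flap. Origin at the centre of its underside.
Not all that is in view belongs to the job. What is shaped like the mixer but purple or yellow is not meant.

How it is judged:
On the way, in this order (a step that is already met when the one before it is completed fails the run):
1. the held bottle, upright, presses the mixer's pad fully down (value of joint mixer_pad above 0.0068 m and contact force between bottle and mixer above 2 N and contact force between the fingers and bottle above 1 N and angle between bottle's own z axis and vertical below 0.2 rad and horizontal distance between bottle and pad_top below 0.02 m), for 0.6 s.
2. the bottle stands upright on the coaster, released (horizontal distance between bottle and coaster below 0.028 m and z of bottle in the frame of coaster below 0.008 m and angle between bottle's own z axis and vertical below 0.1 rad and contact force between the fingers and bottle below 0.1 N and linear speed of bottle below 0.02 m/s), for 0.2 s.
3. the flap stands open (value of joint flap above 1.2 rad), for 0.2 s.
4. the plate is drawn out of the case, held (contact force between the fingers and plate above 1 N and z of plate in the frame of case above 0.08 m), for 0.1 s.
At the end, for the whole second after the job is handed in: Plate held, free of all else, at rest, upright and in line with the light pad (0.25 rad), within 40 mm of its centre, bottom edge 60 to 180 mm above the pad's underside; flap open past 1.2 rad, mixer pad up (2 mm), bottle upright, released on the coaster within 28 mm of its centre (contact force between the fingers and plate above 1 N and horizontal distance between plate and light_pad below 0.04 m and z of plate in the frame of light_pad between 0.06 and 0.18 m and angle between plate's own z axis and vertical below 0.25 rad and angle between the x axis of plate and the x axis of light_pad, either way round below 0.25 rad and linear speed of plate below 0.02 m/s and contact force between plate and light_pad below 0.1 N and contact force between plate and case below 0.1 N and value of joint flap above 1.2 rad and value of joint mixer_pad below 0.002 m and horizontal distance between bottle and coaster below 0.028 m and z of bottle in the frame of coaster below 0.008 m and angle between bottle's own z axis and vertical below 0.1 rad and contact force between the fingers and bottle below 0.1 N); the arm keeps its last pose, push and grip.
It fails at once if the tube rack, the jar or the carton is pushed more than 30 mm from its place or knocked over (distance of any of tube_rack, jar, carton from where it was at the start of the episode above 0.03 m or angle between any of tube_rack, jar, carton's own z axis and vertical above 0.6 rad).
It fails at once if the bottle is tipped over (angle between bottle's own z axis and vertical above 0.8 rad).
It also fails if it takes over 67 s, if anything falls off the work surface, if the arm or the gripper's body presses on something with over 40 N, if the wrist force passes 120 N, or if a joint passes its speed limit or range.

## Working session

There is one attempt and no reset: what is moved stays moved. The work goes in short steps, Python scripts to look and compute and a tool call to move; the robot and the scene stay as the last step left them, time stands still between calls to the robot, and variables do not carry over. Pictures are saved under pics/ and viewed, about 8 in all and at most 12, crops included, and the job is handed in when it is done.

Besides the shell and the picture viewer there is one more tool, called as name(argument=value, ...) on one line, values as JSON. arm_command: Moves the arm, as the interface text tells. Its arguments: {"type":"object","properties":{"moves":{"type":"array","items":{"type":"array"}},"fingers":{"type":"number"},"newtons":{"type":"number"}},"required":["moves"]}

```bash
mkdir -p pics; ls
python3 - <<'E'
from rig import r
import cv2,numpy as np
np.set_printoptions(precision=4,suppress=True)
s=r.state()
print({k:np.round(v,3) for k,v in s.items()})
for n in("side","top"):
    cv2.imwrite(f"pics/{n}0.png",r.get_image(n))
    print(n,r.camera_params(n))
print(r.camera_params("wrist"))
E
```

```text
pics
{'clock': np.float64(0.0), 'q': array([-1.03 ,  0.359,  0.011, -0.   , -1.224, -0.288]), 'qvel': array([-0.001, -0.002, -0.001,  0.001, -0.003, -0.   ]), 'effort': array([ -0.001, -58.332,  29.341,   6.937,  -0.006,  -0.   ]), 'position': array([ 0.169, -0.653,  0.23 ]), 'ee_rot': array([ 0.396, -3.116, -0.003]), 'wrist_force': array([0.203, 0.089, 1.023]), 'moment': array([0.024, 0.008, 0.011]), 'opening': np.float64(1.0)}
side {'fx': 368.46084132054995, 'fy': 368.46084132054995, 'cx': 326.45624423848074, 'cy': 197.6312715858554, 'view': array([[ 0.9984, -0.0529,  0.0181, -0.5065],
       [-0.0103, -0.4918, -0.8706,  0.1271],
       [ 0.0549,  0.8691, -0.4916,  0.8757],
       [ 0.    ,  0.    ,  0.    ,  1.    ]])}
top {'fx': 373.98189004036664, 'fy': 373.98189004036664, 'cx': 317.3167907618168, 'cy': 199.96672954103445, 'view': array([[-0.0274, -0.9994, -0.0206,  0.11  ],
       [-0.9938,  0.0295, -0.107 ,  0.5316],
       [ 0.1075,  0.0176, -0.994 ,  1.1439],
       [ 0.    ,  0.    ,  0.    ,  1.    ]])}
{'fx': 354.7955952080296, 'fy': 354.7955952080296, 'cx': 319.2695986484944, 'cy': 196.15005086823416, 'mount': array([[-0.0011, -0.9497, -0.3131,  0.0797],
       [ 1.    , -0.001 , -0.0005, -0.0015],
       [ 0.0001, -0.3131,  0.9497, -0.1442],
       [ 0.    ,  0.    ,  0.    ,  1.    ]])}
```

View pics/top0.png

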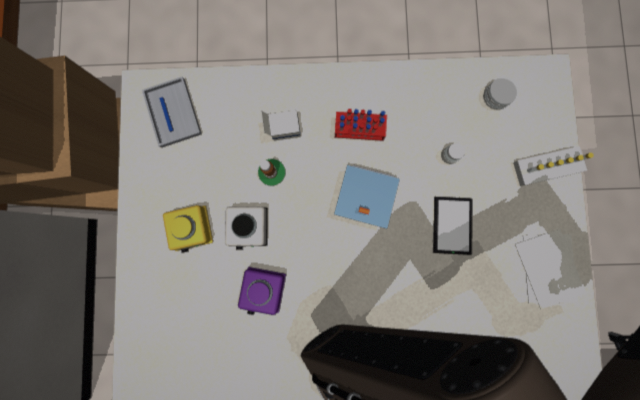

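View pics/side0.png

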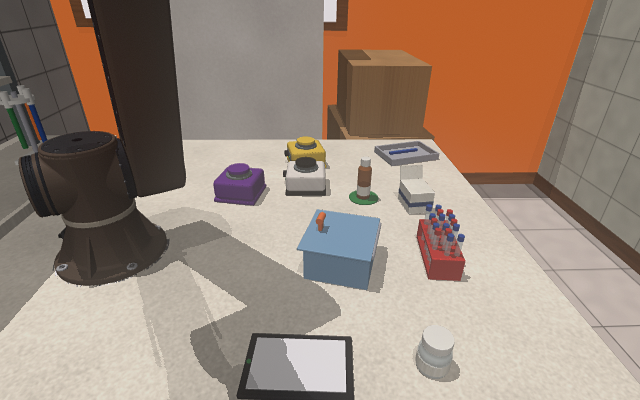

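The top view shows these round-pad mixers: white (245,226), the one meant; yellow (186,228) and purple (262,291), both decoys. The bottle is the only amber one, on the green coaster at (270,171). The case is at (367,195) with its orange handle at (363,210). The light pad is at (453,226), and the grey tray at (172,112) is not the pad. The side view agrees: mixer (306,175), bottle (364,180), case (340,248).

```bash
cat > h.py <<'E'
from rig import r
import cv2,numpy as np
from scipy.spatial.transform import Rotation as R
np.set_printoptions(precision=4,suppress=True)
def cam(n,s=None):
    p=r.camera_params(n); K=np.array([[p['fx'],0,p['cx']],[0,p['fy'],p['cy']],[0,0,1]])
    if n!='wrist': return K,np.array(p['view'])
    s=s or r.state(); T=np.eye(4); T[:3,:3]=R.from_rotvec(s['ee_rot']).as_matrix(); T[:3,3]=s['position']
    return K,np.linalg.inv(T@np.array(p['mount']))
def toz(c,uv,z):
    K,V=c; uv=np.atleast_2d(np.array(uv,float))
    d=np.c_[uv,np.ones(len(uv))]@np.linalg.inv(K).T@V[:3,:3]; o=-V[:3,:3].T@V[:3,3]
    return o+d*((z-o[2])/d[:,2])[:,None]
def proj(c,P):
    K,V=c; q=(np.atleast_2d(P)@V[:3,:3].T+V[:3,3])@K.T; return q[:,:2]/q[:,2:]
def blob(im,lo,hi,roi):
    x0,y0,x1,y1=roi; m=np.zeros(im.shape[:2],np.uint8)
    m[y0:y1,x0:x1]=cv2.inRange(cv2.cvtColor(im,cv2.COLOR_BGR2HSV),lo,hi)[y0:y1,x0:x1]
    c=max(cv2.findContours(m,cv2.RETR_EXTERNAL,cv2.CHAIN_APPROX_NONE)[0],key=cv2.contourArea)
    return c[:,0,:].astype(np.float32)
def rect(P): 
    (c,sz,a)=cv2.minAreaRect((P[:,:2]*1000).astype(np.float32)); return np.round([*c,*sz,a],1)
def circ(P):
    (c,sz,a)=cv2.fitEllipse(cv2.convexHull((P[:,:2]*1000).astype(np.float32))); return np.round([*c,*sz],1)
E
python3 - <<'E'
from h import *
im=cv2.imread('pics/top0.png'); c=cam('top')
print('coaster',circ(toz(c,blob(im,(45,90,40),(80,255,255),(245,145,300,195)),.004)))
print('pad',circ(toz(c,blob(im,(0,0,0),(180,255,75),(228,208,262,240)),.09)))
print('mixer white',rect(toz(c,blob(im,(0,0,140),(180,60,255),(220,200,272,250)),.067)))
print('flap',rect(toz(c,blob(im,(95,60,60),(115,255,255),(325,155,410,235)),.081)))
print('handle',rect(toz(c,blob(im,(3,120,80),(18,255,255),(350,195,380,225)),.109)))
print('light',rect(toz(c,blob(im,(0,0,0),(180,255,60),(425,190,480,262)),.0115)))
print('jar',toz(c,(456,152),.07)); print('carton',toz(c,(285,122),.065)); print('rack',toz(c,(361,124),.1))
print('cap',toz(c,(266,165),.126))
b=im[150:240,220:300]; w=im[185:265,325:405]
cv2.imwrite('pics/crop.png',np.hstack([cv2.resize(b,(400,450),interpolation=2),cv2.resize(im[150:240,330:410],(400,450),interpolation=2)]))
E
```

```text
coaster [632.9 241.8  82.   83.6]
pad [460.4 316.4  63.6  67.6]
mixer white [462.9 314.2 158.1 148.4  88.5]
flap [536.3 -53.6 160.3 152.6  73.3]
handle [492.  -40.4  27.4  13.   69.8]
light [ 444.1 -325.6  118.1  177.    85.9]
jar [[ 0.6646 -0.3326  0.07  ]]
carton [[0.7781 0.1882 0.065 ]]
rack [[ 0.7527 -0.0441  0.1   ]]
cap [[0.6311 0.2399 0.126 ]]
```

View pics/crop.png

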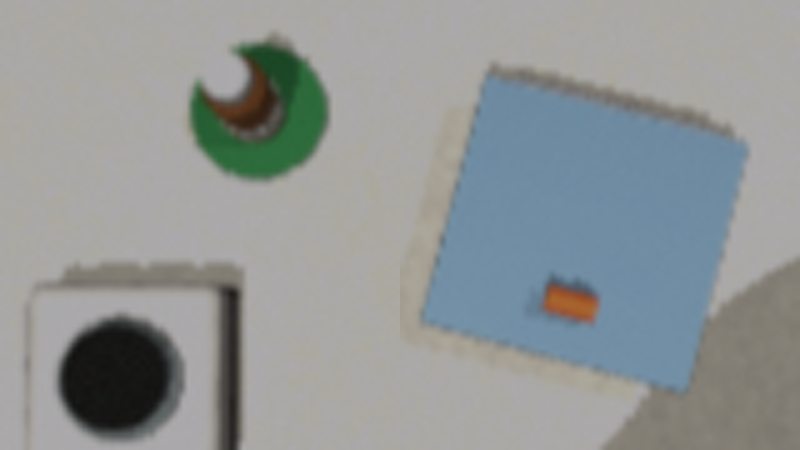

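The crop confirms the choices. The left half has the amber bottle on the green coaster and the black pad in a white housing. The right half has the blue flap with the orange handle on its near edge.

Cross-checks: the pad measures 64 mm, the flap 160x153 mm and the light pad 177x118 mm. The case frame derived from the flap (centre (0.542, -0.055), yaw -16.7°) predicts the handle at (0.491, -0.040), and I measured (0.492, -0.040). I'm starting to move.

arm_command(moves=[[[-0.04,0.045,0],[0,0,7]],[[-0.08,0.09,0],[0,0,14.5]],[[-0.12,0.135,0],[0,0,14.5]],[[-0.16,0.18,0],[0,0,14.5]],[[-0.2,0.224,0],[0,0,14.5]]], fingers=100, newtons=50)

```text
clock: 0.72
position: [0.3068, -0.3848, 0.2312]
ee_rot: [-0.001, -3.142, -0.0]
wrist_force: [1.1, 0.8, 0.1]
opening: 1.004
```

arm_command(moves=[[[-0.028,0.054,0],[0,0,0]],[[-0.056,0.108,0],[0,0,0]],[[-0.084,0.162,0],[0,0,0]],[[-0.112,0.216,0],[0,0,0]],[[-0.14,0.27,0],[0,0,0]]])

```text
clock: 1.35
position: [0.4469, -0.1147, 0.2314]
ee_rot: [-0.0, 3.141, 0.0]
wrist_force: [0.9, -0.3, 0.1]
opening: 0.998
```

arm_command(moves=[[[-0.03,0.054,0],[0,0,0]],[[-0.06,0.108,0],[0,0,0]],[[-0.09,0.162,0],[0,0,0]],[[-0.12,0.216,0],[0,0,0]],[[-0.145,0.26,0],[0,0,0]]])

```text
clock: 1.98
position: [0.5922, 0.1455, 0.2308]
ee_rot: [0.001, -3.141, 0.0]
wrist_force: [0.5, -0.2, 0.8]
opening: 0.999
```

arm_command(moves=[[[-0.02,0.04,0],[0,0,0]],[[-0.039,0.095,0],[0,0,0]],[[-0.039,0.095,0],[0,0,0]],[[-0.039,0.095,0],[0,0,0]],[[-0.039,0.095,0],[0,0,0]]])

```text
clock: 2.6
position: [0.6303, 0.2374, 0.2315]
ee_rot: [-0.002, -3.142, 0.0]
wrist_force: [-0.4, -0.8, -0.7]
opening: 1.001
```

Run:
```python
from h import *
s=r.state(); print(s['position'],s['ee_rot'],s['wrist_force'],s['q'])
im=r.get_image('wrist'); cv2.imwrite('pics/w1.png',im); c=cam('wrist',s)
print('coaster',circ(toz(c,blob(im,(45,90,30),(80,255,255),(0,0,640,400)),.004)))
print('pred cap',proj(c,[.631,.24,.126]))
```

```text
[0.6303 0.2374 0.2315] [-0.0015 -3.1415  0.    ] [-0.3816 -0.8267 -0.7368] [ 0.6489  0.3562  0.0088 -0.     -1.2234 -2.2207]
coaster [632.1 243.1  88.   88.3]
pred cap [[324.6796 193.1742]]
```

View pics/w1.png

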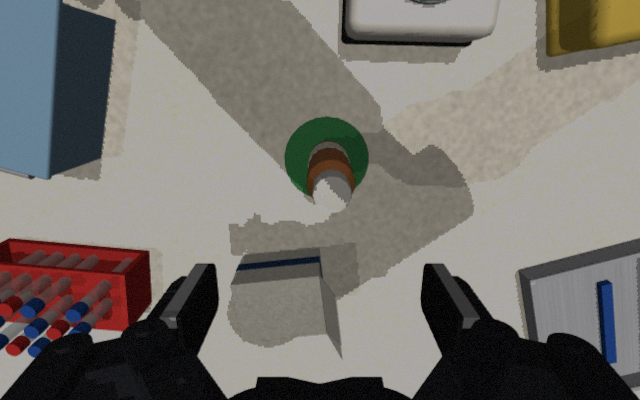

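The cap is at (331,190) and the coaster centre at (326,157). The coaster measures 88 mm at (0.632, 0.243), and the bottle is about (0.629, 0.243). I'm descending and gripping.

arm_command(moves=[[[0.001,0.005,0.05],[0,0,0]],[[0.001,0.005,0.1],[0,0,0]],[[0.001,0.005,0.145],[0,0,0]],[[0.001,0.005,0.164],[0,0,0]],[[0.001,0.005,0.164],[0,0,0]]])

```text
clock: 3.28
position: [0.6294, 0.2426, 0.0669]
ee_rot: [-0.001, -3.14, 0.002]
wrist_force: [-0.4, 0.2, 1.1]
opening: 0.998
```

arm_command(moves=[[[0,0,0],[0,0,0]],[[0,0,0],[0,0,0]],[[0,0,0],[0,0,0]],[[0,0,0],[0,0,0]],[[0,0,0],[0,0,0]]], fingers=0, newtons=50)

```text
clock: 3.9
position: [0.6306, 0.2442, 0.0691]
ee_rot: [-0.001, 3.139, 0.003]
wrist_force: [-1.6, 0.7, 6.8]
opening: 0.455
```

arm_command(moves=[[[0,0,0],[0,0,0]],[[0,0,0],[0,0,0]],[[0,0,0],[0,0,0]],[[0,0,0],[0,0,0]],[[0,0,0],[0,0,0]]])

```text
clock: 4.53
position: [0.6306, 0.2442, 0.0692]
ee_rot: [-0.001, 3.139, 0.002]
wrist_force: [-1.3, 1.4, 6.6]
opening: 0.454
```

arm_command(moves=[[[0,0,-0.03],[0,0,0]],[[0,0,-0.08],[0,0,0]],[[0,0,-0.12],[0,0,0]],[[0.03,0.013,-0.12],[0,0,0]],[[0.08,0.034,-0.12],[0,0,0]]])

```text
clock: 5.15
position: [0.5494, 0.2771, 0.1874]
ee_rot: [0.004, 3.141, 0.001]
wrist_force: [-0.0, 1.6, -2.3]
opening: 0.447
```

arm_command(moves=[[[0.05,0.022,0],[0,0,0]],[[0.08,0.035,0],[0,0,0]],[[0.09,0.039,0],[0,0,0]],[[0.09,0.039,0],[0,0,0]],[[0.09,0.039,0],[0,0,0]]])

```text
clock: 5.78
position: [0.4603, 0.316, 0.1872]
ee_rot: [0.001, 3.142, -0.0]
wrist_force: [0.8, -0.1, -1.1]
opening: 0.453
```

Run:
```python
from h import *
s=r.state(); print(s['position'],s['ee_rot'],s['wrist_force'])
im=r.get_image('side'); a=cv2.resize(im[80:230,200:400],(560,420),interpolation=2); cv2.imwrite('pics/s2.png',a)
c=cam('side'); print('pred foot, pad',proj(c,[[s['position'][0],s['position'][1],s['position'][2]-.065],[.460,.316,.09]])*2.8-[560,224])
```

```text
[0.4603 0.316  0.1872] [ 0.0013  3.1416 -0.0004] [ 0.8082 -0.0827 -1.0792]
pred foot, pad [[297.2792 200.3551]
 [297.2516 227.7381]]
```

View pics/s2.png

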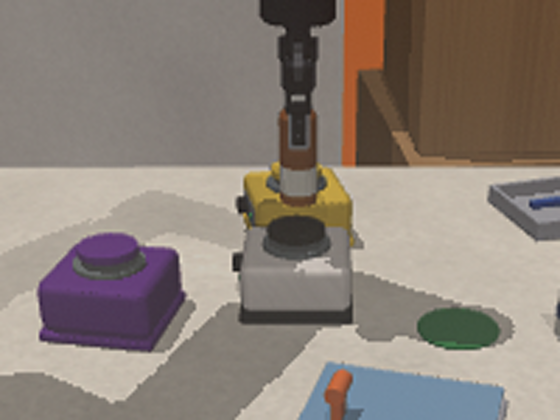

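The bottle hangs upright with its foot at (298,200), straight above the pad at (297,230). Both match the predictions. I'm pressing in steps.

arm_command(moves=[[[0,0,0.012],[0,0,0]],[[0,0,0.024],[0,0,0]],[[0,0,0.032],[0,0,0]],[[0,0,0.037],[0,0,0]],[[0,0,0.041],[0,0,0]]])

```text
clock: 6.45
position: [0.4598, 0.3158, 0.1467]
ee_rot: [-0.0, 3.141, -0.002]
wrist_force: [-3.8, -3.4, 20.3]
opening: 0.45
```

arm_command(moves=[[[0,0,0.001],[0,0,0]],[[0,0,0.002],[0,0,0]],[[0,0,0.003],[0,0,0]],[[0,0,0.003],[0,0,0]],[[0,0,0.003],[0,0,0]]])

```text
clock: 7.08
position: [0.4606, 0.3166, 0.1465]
ee_rot: [-0.002, 3.139, 0.002]
wrist_force: [-6.5, -4.2, 21.7]
opening: 0.454
```

arm_command(moves=[[[0,0,0],[0,0,0]],[[0,0,0],[0,0,0]],[[0,0,0],[0,0,0]],[[0,0,0],[0,0,0]],[[0,0,0],[0,0,0]]])

```text
clock: 7.7
position: [0.4606, 0.3166, 0.1464]
ee_rot: [-0.002, 3.139, 0.002]
wrist_force: [-5.9, -3.8, 22.3]
opening: 0.45
```

arm_command(moves=[[[0,0,-0.012],[0,0,0]],[[0,0,-0.03],[0,0,0]],[[0,0,-0.046],[0,0,0]],[[-0.035,-0.015,-0.046],[0,0,0]],[[-0.085,-0.036,-0.046],[0,0,0]]])

```text
clock: 8.32
position: [0.5451, 0.2811, 0.1903]
ee_rot: [-0.004, 3.141, 0.002]
wrist_force: [0.0, 0.6, -0.6]
opening: 0.452
```

arm_command(moves=[[[-0.05,-0.022,0],[0,0,0]],[[-0.076,-0.034,0],[0,0,0]],[[-0.086,-0.037,0],[0,0,0]],[[-0.086,-0.037,0.03],[0,0,0]],[[-0.086,-0.037,0.07],[0,0,0]]])

```text
clock: 8.95
position: [0.6309, 0.2442, 0.1198]
ee_rot: [-0.0, 3.139, 0.003]
wrist_force: [0.1, -0.0, -1.7]
opening: 0.451
```

arm_command(moves=[[[0,0,0.025],[0,0,0]],[[0,0,0.04],[0,0,0]],[[0,0,0.047],[0,0,0]],[[0,0,0.05],[0,0,0]],[[0,0,0.05],[0,0,0]]])

```text
clock: 9.57
position: [0.631, 0.2436, 0.0701]
ee_rot: [0.0, 3.141, 0.001]
wrist_force: [-0.5, 0.4, -1.4]
opening: 0.454
```

arm_command(moves=[[[0,0,0.001],[0,0,0]],[[0,0,0.002],[0,0,0]],[[0,0,0.002],[0,0,0]],[[0,0,0.002],[0,0,0]],[[0,0,0.002],[0,0,0]]])

```text
clock: 10.2
position: [0.6313, 0.2436, 0.0688]
ee_rot: [-0.0, 3.14, 0.001]
wrist_force: [-1.2, 0.8, 4.9]
opening: 0.455
```

arm_command(moves=[[[0,0,0],[0,0,0]],[[0,0,0],[0,0,0]],[[0,0,0],[0,0,0]],[[0,0,0],[0,0,0]],[[0,0,0],[0,0,0]]], fingers=100)

```text
clock: 10.82
position: [0.6306, 0.2433, 0.0672]
ee_rot: [-0.0, -3.141, 0.0]
wrist_force: [0.3, -0.2, -0.5]
opening: 1.0
```

arm_command(moves=[[[0,0,0],[0,0,0]],[[0,0,-0.03],[0,0,0]],[[0,0,-0.08],[0,0,0]],[[0,0,-0.13],[0,0,0]],[[0,0,-0.17],[0,0,0]]])

```text
clock: 11.45
position: [0.6308, 0.2434, 0.2398]
ee_rot: [0.0, 3.14, 0.001]
wrist_force: [-0.4, 0.4, 0.3]
opening: 1.002
```

Run:
```python
from h import *
s=r.state(); print(s['position'],s['ee_rot'],s['wrist_force'])
im=r.get_image('wrist'); cv2.imwrite('pics/w3.png',np.vstack([im[60:340,100:560],cv2.resize(r.get_image('side')[120:230,230:410],(460,281))])); c=cam('wrist',s)
print('coaster',circ(toz(c,blob(im,(45,90,30),(80,255,255),(0,0,640,400)),.004)))
```

```text
[0.6308 0.2434 0.2398] [0.0002 3.14   0.0014] [-0.3579  0.3732  0.255 ]
coaster [632.3 243.3  88.1  88.8]
```

View pics/w3.png

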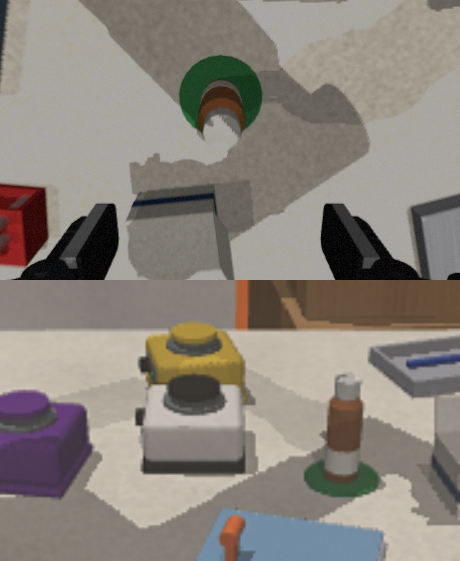

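The bottle stands upright in the middle of the coaster, and the mixer's pad is back up. I'm going to the flap handle, turning the jaws to the case's y axis.

arm_command(moves=[[[0.027,-0.055,0],[0,0,4]],[[0.054,-0.11,0],[0,0,8]],[[0.081,-0.165,0],[0,0,12]],[[0.108,-0.22,0.01],[0,0,16.7]],[[0.134,-0.272,0.02],[0,0,16.7]]])

```text
clock: 12.18
position: [0.4952, -0.0303, 0.2171]
ee_rot: [0.458, 3.107, 0.001]
wrist_force: [1.1, 0.1, 0.1]
opening: 0.999
```

arm_command(moves=[[[0.001,-0.011,0.02],[0,0,0]],[[0.001,-0.011,0.02],[0,0,0]],[[0.001,-0.011,0.02],[0,0,0]],[[0.001,-0.011,0.02],[0,0,0]],[[0.001,-0.011,0.02],[0,0,0]]])

```text
clock: 12.8
position: [0.4929, -0.0383, 0.1976]
ee_rot: [0.455, 3.108, 0.0]
wrist_force: [0.2, -0.4, 0.6]
opening: 1.005
```

Run:
```python
from h import *
s=r.state(); print(s['position'],s['ee_rot'],s['wrist_force'],s['q'])
im=r.get_image('wrist'); cv2.imwrite('pics/w4.png',im); c=cam('wrist',s)
b=blob(im,(3,120,60),(18,255,255),(0,0,640,400)); print(rect(b/1000))
P=toz(c,b,.109); print('handle',rect(P),P.mean(0))
print('flap',rect(toz(c,blob(im,(95,60,40),(115,255,255),(0,0,640,400)),.081)))
p=np.array([.4915,-.04,.109]); print('pred',proj(c,p))
```

```text
[ 0.4929 -0.0383  0.1976] [0.455  3.108  0.0002] [ 0.1669 -0.3778  0.5599] [ 0.321   0.0856 -0.4269  0.0001 -1.0578 -2.1826]
[317.5 194.5  27.   43.   90. ]
handle [489.1 -39.5  30.   19.6  73.3] [ 0.4898 -0.0399  0.109 ]
flap [535.  -53.4 163.  154.9  73.3]
pred [[317.7267 198.0275]]
```

View pics/w4.png

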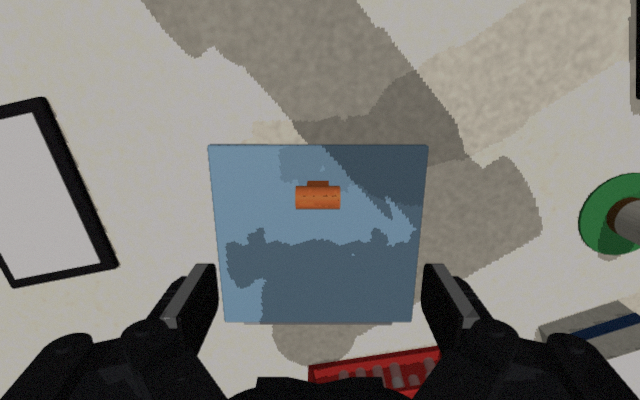

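The orange bar is at (317,197), centred between the jaws and square to them, and it matches the prediction to 1 px. I'm descending and gripping it by its ends.

arm_command(moves=[[[0.001,-0.002,0.04],[0,0,0]],[[0.001,-0.002,0.08],[0,0,0]],[[0.001,-0.002,0.1],[0,0,0]],[[0.001,-0.002,0.108],[0,0,0]],[[0.001,-0.002,0.108],[0,0,0]]])

```text
clock: 13.48
position: [0.491, -0.0404, 0.0894]
ee_rot: [-0.456, -3.108, 0.0]
wrist_force: [0.2, 1.0, -0.0]
opening: 0.998
```

arm_command(moves=[[[0,0,0],[0,0,0]],[[0,0,0],[0,0,0]],[[0,0,0],[0,0,0]],[[0,0,0],[0,0,0]],[[0,0,0],[0,0,0]]], fingers=0, newtons=30)

```text
clock: 14.1
position: [0.4915, -0.0393, 0.0899]
ee_rot: [0.456, 3.107, 0.003]
wrist_force: [-2.6, 7.7, 3.4]
opening: 0.339
```

arm_command(moves=[[[0,0,0],[0,0,0]],[[0,0,0],[0,0,0]],[[0,0,0],[0,0,0]],[[0,0,0],[0,0,0]],[[0,0,0],[0,0,0]]])

```text
clock: 14.72
position: [0.4915, -0.0393, 0.0899]
ee_rot: [0.456, 3.107, 0.003]
wrist_force: [-1.4, 7.8, 2.7]
opening: 0.342
```

Run:
```python
import numpy as np
a0=np.pi-np.arctan2(34,125); rr=np.hypot(34,125)
for d in range(0,91,5):
    a=a0-np.radians(d); print(d,np.round([-(rr*np.cos(a)+125),-(rr*np.sin(a)-34)],1))
```

```text
0 [-0. -0.]
5 [ -3.4 -10.8]
10 [ -7.8 -21.2]
15 [-13.1 -31.2]
20 [-19.2 -40.7]
25 [-26.1 -49.6]
30 [-33.7 -57.9]
35 [-42.1 -65.5]
40 [-51.1 -72.4]
45 [-60.7 -78.4]
50 [-70.7 -83.6]
55 [-81.2 -87.9]
60 [-91.9 -91.3]
65 [-103.   -93.7]
70 [-114.2  -95.1]
75 [-125.5  -95.5]
80 [-136.8  -95. ]
85 [-148.   -93.5]
90 [-159.  -91.]
```

arm_command(moves=[[[-0.002,0,-0.006],[0,0,0]],[[-0.0035,0,-0.011],[0,0,0]],[[-0.008,0,-0.021],[0,0,0]],[[-0.013,0,-0.031],[0,0,0]],[[-0.019,0,-0.041],[0,0,0]]])

```text
clock: 15.35
position: [0.5098, -0.0448, 0.1304]
ee_rot: [0.457, 3.107, 0.003]
wrist_force: [4.4, 4.7, -7.5]
opening: 0.347
```

Following the arc: the opening still reads the bar's 30 mm and forces are moderate.

arm_command(moves=[[[-0.007,0,-0.009],[0,0,0]],[[-0.0145,0,-0.017],[0,0,0]],[[-0.023,0,-0.025],[0,0,0]],[[-0.032,0,-0.032],[0,0,0]],[[-0.0415,0,-0.038],[0,0,0]]])

```text
clock: 15.98
position: [0.5486, -0.0565, 0.1678]
ee_rot: [-0.457, -3.107, -0.003]
wrist_force: [0.7, 6.9, -5.3]
opening: 0.345
```

arm_command(moves=[[[-0.01,0,-0.005],[0,0,0]],[[-0.0205,0,-0.0095],[0,0,0]],[[-0.031,0,-0.013],[0,0,0]],[[-0.042,0,-0.0155],[0,0,0]],[[-0.0535,0,-0.017],[0,0,0]]])

```text
clock: 16.6
position: [0.5998, -0.0719, 0.1849]
ee_rot: [-0.456, -3.107, -0.003]
wrist_force: [-0.8, 7.4, -2.0]
opening: 0.342
```

arm_command(moves=[[[-0.0115,0,-0.0005],[0,0,0]],[[-0.023,0,0],[0,0,0]],[[-0.034,0,0.0015],[0,0,0]],[[-0.034,0,0.0015],[0,0,0]],[[-0.034,0,0.0015],[0,0,0]]])

```text
clock: 17.23
position: [0.6331, -0.0819, 0.1836]
ee_rot: [0.456, 3.108, 0.003]
wrist_force: [1.0, 5.9, -0.9]
opening: 0.344
```

arm_command(moves=[[[0,0,0],[0,0,0]],[[0,0,0],[0,0,0]],[[0,0,0],[0,0,0]],[[0,0,0],[0,0,0]],[[0,0,0],[0,0,0]]], fingers=100)

```text
clock: 17.85
position: [0.6326, -0.0832, 0.1838]
ee_rot: [-0.457, -3.108, 0.0]
wrist_force: [0.0, 0.1, -0.2]
opening: 1.001
```

arm_command(moves=[[[0,0,-0.02],[0,0,0]],[[0,0,-0.05],[0,0,0]],[[0,0,-0.09],[0,0,0]],[[0,0,-0.13],[0,0,0]],[[0,0,-0.16],[0,0,0]]])

```text
clock: 18.48
position: [0.6328, -0.0832, 0.3459]
ee_rot: [0.456, 3.107, 0.0]
wrist_force: [1.5, 0.4, -0.6]
opening: 1.003
```

arm_command(moves=[[[0.05,0,0],[0,0,0]],[[0.09,0,0],[0,0,0]],[[0.105,0,0.05],[0,0,0]],[[0.105,0,0.1],[0,0,0]],[[0.105,0,0.12],[0,0,0]]])

```text
clock: 19.1
position: [0.5303, -0.053, 0.2213]
ee_rot: [-0.456, -3.105, 0.001]
wrist_force: [-0.3, 0.0, 0.3]
opening: 1.0
```

Run:
```python
from h import *
s=r.state(); print(s['position'],s['ee_rot'],s['wrist_force'])
im=r.get_image('wrist'); c=cam('wrist',s)
p=np.array([.5318,-.0524,.065]); x=np.array([.958,-.287,0]); print('pred plate top centre/ends',proj(c,[p,p-.04*x,p+.04*x]))
sd=r.get_image('side')[130:330,200:480]
cv2.imwrite('pics/w5.png',np.vstack([im,cv2.resize(sd[:,:],(640,457))[:200+257]])[:860])
cv2.imwrite('pics/w5.png',np.hstack([im[40:360,200:440],cv2.resize(sd,(448,320))]));
```

```text
[ 0.5303 -0.053   0.2213] [-0.4562 -3.1052  0.001 ] [-0.3198  0.0345  0.2641]
pred plate top centre/ends [[321.8031 176.2628]
 [321.8237 130.2019]
 [321.784  218.7827]]
```

View pics/w5.png

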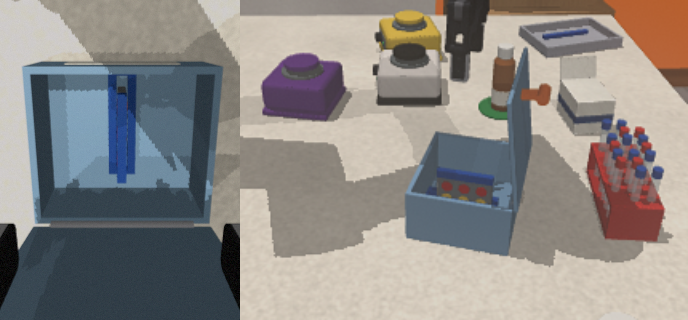

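The flap stands open. The plate's blue band runs from (322,132) to (322,222), against a prediction of 130 to 219. I'm descending and gripping it.

arm_command(moves=[[[-0.002,0.001,0.055],[0,0,0]],[[-0.002,0.001,0.11],[0,0,0]],[[-0.002,0.001,0.16],[0,0,0]],[[-0.002,0.001,0.185],[0,0,0]],[[-0.002,0.001,0.191],[0,0,0]]])

```text
clock: 19.82
position: [0.5344, -0.0527, 0.0322]
ee_rot: [-0.456, -3.107, 0.001]
wrist_force: [-0.7, -0.3, -0.6]
opening: 1.004
```

arm_command(moves=[[[0,0,0],[0,0,0]],[[0,0,0],[0,0,0]],[[0,0,0],[0,0,0]],[[0,0,0],[0,0,0]],[[0,0,0],[0,0,0]]], fingers=0, newtons=40)

```text
clock: 20.45
position: [0.5346, -0.0525, 0.0335]
ee_rot: [0.456, 3.107, 0.0]
wrist_force: [-2.0, -0.3, 6.8]
opening: 0.086
```

arm_command(moves=[[[0,0,0],[0,0,0]],[[0,0,0],[0,0,0]],[[0,0,0],[0,0,0]],[[0,0,0],[0,0,0]],[[0,0,0],[0,0,0]]])

```text
clock: 21.08
position: [0.5346, -0.0525, 0.0335]
ee_rot: [0.456, 3.107, 0.0]
wrist_force: [-1.7, 0.2, 6.8]
opening: 0.088
```

arm_command(moves=[[[0,0,-0.015],[0,0,0]],[[0,0,-0.05],[0,0,0]],[[0,0,-0.1],[0,0,0]],[[0,0,-0.14],[0,0,0]],[[0,0,-0.16],[0,0,0]]])

```text
clock: 21.7
position: [0.5351, -0.0525, 0.1964]
ee_rot: [0.456, 3.104, 0.002]
wrist_force: [-0.1, 0.0, -1.0]
opening: 0.089
```

arm_command(moves=[[[0,-0.04,0],[0,0,0]],[[0.002,-0.1,0],[0,0,-4]],[[0.004,-0.16,0],[0,0,-8]],[[0.006,-0.22,0],[0,0,-12.6]],[[0.008,-0.27,0.01],[0,0,-12.6]]])

```text
clock: 22.32
position: [0.4484, -0.3109, 0.1845]
ee_rot: [0.111, 3.137, -0.001]
wrist_force: [0.8, -0.1, -1.3]
opening: 0.091
```

arm_command(moves=[[[0,-0.012,0.01],[0,0,0]],[[0,-0.018,0.03],[0,0,0]],[[0,-0.018,0.043],[0,0,0]],[[0,-0.018,0.043],[0,0,0]],[[0,-0.018,0.043],[0,0,0]]])

```text
clock: 22.95
position: [0.4483, -0.3264, 0.1405]
ee_rot: [0.111, 3.139, -0.001]
wrist_force: [-0.7, 0.2, -0.9]
opening: 0.087
```

Run:
```python
from h import *
s=r.state(); print(s['position'],s['ee_rot'],s['wrist_force'],s['opening'])
w=r.get_image('wrist'); t=r.get_image('top'); sd=r.get_image('side'); c=cam('wrist',s)
cv2.imwrite('pics/f.png',np.vstack([np.hstack([cv2.resize(w,(400,250)),cv2.resize(t,(400,250))]),np.hstack([sd[50:,:]])[:, :640].copy() if 0 else cv2.resize(sd,(560,350))[:, :].copy() @ np.eye(3,dtype=np.uint8) if 0 else cv2.copyMakeBorder(cv2.resize(sd,(560,350)),0,0,0,240,0)]))
print('light',rect(toz(c,blob(w,(0,0,0),(180,255,50),(0,0,640,250)),.0115)))
```

```text
[ 0.4483 -0.3264  0.1405] [ 0.1111  3.1389 -0.0006] [-0.749   0.1608 -0.8942] 0.0873538591969899
light [ 430.4 -327.7  117.9  153.5   85.3]
```

View pics/f.png

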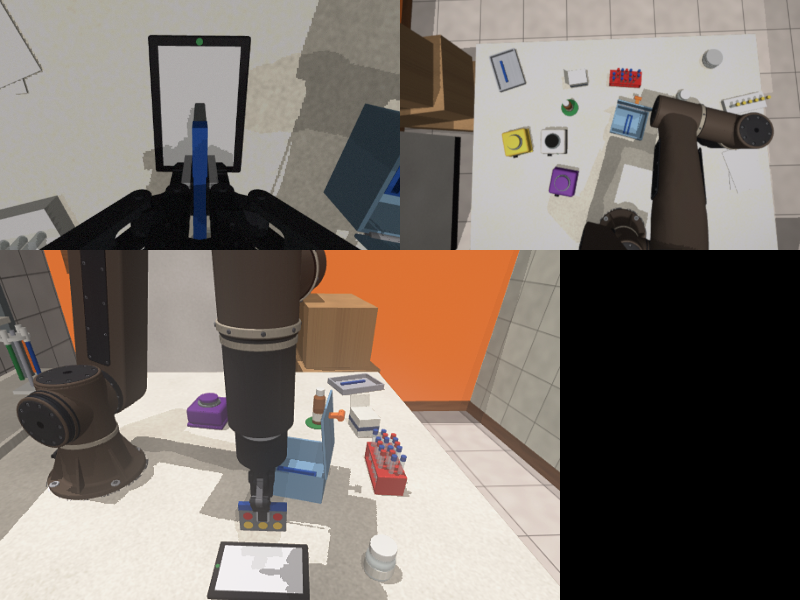

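The plate is upright between the jaws, in line with the pad and above its middle. In the wrist view its blue band is at (200,180) of the small picture, centred on the pad at x=200. The side view shows the flap open at (328,430), and the bottle, jar, rack and carton standing. I'll hold briefly and hand in.

arm_command(moves=[[[0,0,0],[0,0,0]],[[0,0,0],[0,0,0]],[[0,0,0],[0,0,0]],[[0,0,0],[0,0,0]],[[0,0,0],[0,0,0]]])

```text
clock: 23.72
position: [0.4476, -0.3268, 0.1397]
ee_rot: [-0.113, -3.139, -0.0]
wrist_force: [0.8, -0.2, 0.3]
opening: 0.092
```

```bash
python3 -c "
from rig import r
s=r.state(); print(s['clock'],s['position'],s['opening'],abs(s['qvel']).max()); print(r.job_done())"
```

```text
23.725 [ 0.44760892 -0.32679326  0.13974885] 0.09203012414614245 0.0012909515495755225
the job is handed in; nothing more can be done
None
```

I handed the job in at about 23.7 s with every step carried out; the interface gives no verdict.

- **Mixer:** I pressed the bottle upright onto the pad with about 22 N. It stayed against the hard stop for over a second.
- **Bottle:** It is back standing in the middle of the coaster and released. In the images after that, the mixer's pad was up again.
- **Flap:** I lifted it by its handle to about 85° (worked out from the arc, not measured). It stayed open in the later pictures.
- **Plate:** It is gripped (opening about 7.5 mm for the 8 mm plate), upright and in line with the light pad. It sits about 4 mm off the pad's centre, with its bottom edge about 111 mm above the table and the arm at rest.
- **Bystanders:** The tube rack, jar and carton looked standing and unmoved in the last side view.

One check disagreed: the last wrist measurement of the light pad came out at 153 mm long instead of 180 mm. I had cut off the search area and the gripper hid the pad's far end. Its near edge agreed with the earlier top-view position to about 2 mm, so I relied on the top view.

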